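# Find the swollen battery pack with the thickness gauge

## Robot

A 6-joint arm with a two-finger parallel gripper is mounted at the origin on the work surface. World frame = base frame: x ahead of the robot, y to its left, z up, the work surface at z = 0. Lengths are in m, angles in rad, forces in N, time in s.
With the tool pointing down it reaches from about 0.3 to 0.825 m from the base axis. Payload 5.4 kg.
Tool frame: the origin (TCP) lies at the very end of the fingers, on their centre line; the grasp point (between the pads) lies 19 mm behind it; z points along the fingers, x is the direction in which the jaws open and shut, and the axes are right-handed (so a half turn about z gives the same grasp; the last joint's range is limited). The gripper opens to 92 mm and grips with 3 to 60 N. Pads are 20 mm wide; open, the fingers measure 128 mm over their backs; the gripper's body (75 mm by 189 mm) begins 69 mm behind the grasp point.
Start: joints at [1.039, 0.158, 1.597, -0, 1.386, -0.21], TCP at [0.182, 0.545, 0.178] pointing down, gripper open.
Joint ranges: [-2.91, 2.91], [-0.94, 2.29], [0.18, 2.7], [-1.29, 4.43], [0.17, 2.64], [-3, 3]. Speed limits (rad/s): [2.57, 2.57, 3.14, 3.14, 3.14, 3.14].

## Interface

Orientations are given as a rotation vector (axis times angle).
In Python, from workcell import bot gives the robot as it stands. Calls block until the motion is done:
- bot.goto(position, orientation): joint-space move of the TCP to a pose.
- bot.line_to(position, rot=None, max_speed=0.15): straight line of the TCP; rot=None keeps the orientation; max_speed is the mean speed in m/s.
- bot.set_joints(angles): joint-space move.
- bot.set_gripper(opening, newtons=None): opening from 0.0 (shut) to 1.0 (fully open); newtons is the grip in N (None keeps the last); returns when the fingers have stopped.
- bot.hold(seconds).
- bot.inverse_kinematics(position, orientation): joint angles nearest the present ones, or None.
- bot.read_camera(name): name is "scene" or "top" or "wrist"; returns a dict with "pixels" (420x560x3 uint8, blue, green, red), "fx", "fy", "cx", "cy" (pixels), "R" (3x3) and "t" (3): a world point X has camera coordinates R X + t. Camera axes: x right, y down, z forward; pixel columns grow to the right and rows downward; lengths in m; the calibration is good to about 2 mm. The wrist camera is an equidistant fisheye: a pixel r from the principal point sees the ray r / f radians off the axis. A picture is of the moment at which its call begins. There is no depth.
A pose or a line that the arm cannot do raises bot.MotionError and nothing moves.
- bot.job_done(): hands the job in, once; it reports no verdict.
Readings, each from a call of its own:
- bot.current_clock(): time.
- bot.current_joints(): joint angles.
- bot.current_joint_vel(): joint speeds.
- bot.current_effort(): joint torques, N m.
- bot.current_ee_pos(): TCP position.
- bot.current_tool_rot(): TCP orientation.
- bot.current_contact_force(): force on the tool from outside, world axes, zero at the start.
- bot.current_ft_torque(): the same for the moment, N m.
- bot.current_opening(): opening from 0.0 (shut) to 1.0 (fully open).
Only numpy, scipy, OpenCV 4.12 (cv2) and the standard library are available. Lean on these libraries where they do the work, as an engineer would, in place of code of your own. Each camera call takes 0.05 s, during which the arm holds its last target. There are 200 camera calls.

## Task

One of the two battery packs on the bench has swollen. Offer each pack, lying flat and lengthwise, to the mouth of the thickness gauge: slide the one that fits right through under the lips until it lies wholly clear of them in the trough beyond, and lay the one that is stopped by the lips, which you must not force, flat in the white reject tray. Set the packs down gently, do not lower a pack into the trough from above, and leave the other things on the bench where they are.

Things in the scene. Friction and masses are not known exactly. Their poses are not given: they have to be found in the camera images.
- pack_a: one of two battery packs: black plastic slab 110 x 60 mm (x, y), white label and brass contacts on top, about 0.16 kg. One of the two is sound (18 mm thick), the other swollen (26 mm thick), otherwise alike; the gauge tells which is which. Starts flat on the bench. Origin: centre of its underside; x along its length, z up. Either end may lead.
- pack_b: one of two battery packs: black plastic slab 110 x 60 mm (x, y), white label and brass contacts on top, about 0.16 kg. One of the two is sound (18 mm thick), the other swollen (26 mm thick), otherwise alike; the gauge tells which is which. Starts flat on the bench. Origin: centre of its underside; x along its length, z up. Either end may lead.
- gauge: fixed thickness gauge: aluminium base plate 310 x 116 mm, 6 mm thick; packs slide on its top along +x. Origin: on the bench, on the centre line. Along x: infeed, bare plate, -150 to -25 mm; gate -25 to +5 mm; trough +5 to +154 mm, 70 mm wide between rails 12 mm high, 8 mm thick, with a 12 mm high stop at its far end.
- gate: gate of the gauge. Origin: middle of its mouth, on the plate's top; x the way through, z up. From x = 0 to 30 mm: steel cheeks, inner faces at y = +-35 mm, 16 mm thick; on them dark steel lips 6 mm thick, undersides 22 mm above the plate, reaching in to y = +-22 mm. The 44 mm between them is open above, for closed fingertips to follow. Pack just clear: at x = 85 mm; at the stop: 124 mm.
- reject_tray: white open plastic tray, fixed, 182 x 152 mm (x, y) outside, walls 5 mm thick and 35 mm high, floor 5 mm thick. Origin: centre of its underside.
- spray_bottle: bystander: white spray bottle with a yellow band, 55 mm across, 150 mm tall. Origin: centre of its underside.
- screwdriver: bystander: screwdriver lying on the bench, about 200 mm long along its x. Origin: underside, near its middle.
- handset: bystander: grey handset lying on the bench, 150 x 72 x 12 mm. Origin: centre of its underside.

How it is judged:
On the way:
1. the swollen pack, flat on or just over the infeed and in line with the gate, is brought up against the lips (1 N of contact, or its leading end within 3 mm of them) ((contact force between pack_b and gate above 1 N or x of pack_b in the frame of gate above -0.058 m) and x of pack_b in the frame of gate between -0.065 and -0.045 m and y of pack_b in the frame of gate between -0.012 and 0.012 m and z of pack_b in the frame of gate between -0.004 and 0.012 m and angle between the x axis of pack_b and the x axis of gate, either way round below 0.15 rad), for 0.02 s.
At the end, for the whole second after the job is handed in: The sound (18 mm) pack, pack_a, lies flat and at rest in the trough, wholly clear of the lips (its origin 83 mm or more past the mouth); the swollen (26 mm) pack, pack_b, lies flat (within 0.08 rad) and at rest on the floor of the reject tray (x of pack_a in the frame of gate between 0.083 and 0.13 m and y of pack_a in the frame of gate between -0.012 and 0.012 m and z of pack_a in the frame of gate between -0.004 and 0.005 m and x of pack_b in the frame of reject_tray between -0.06 and 0.06 m and y of pack_b in the frame of reject_tray between -0.06 and 0.06 m and z of pack_b in the frame of reject_tray between 0 and 0.01 m and angle between each of pack_a, pack_b's own z axis and vertical below 0.08 rad and linear speed of each of pack_a, pack_b below 0.02 m/s); the robot touches nothing.
It fails at once if a pack forced against the gauge (more than 50 N on the lips) (contact force between any of pack_b, pack_a and gate above 50 N).
It fails at once if a pack lowered into the trough from above instead of sliding through the gate ((x of pack_a in the frame of gate between 0.03 and 0.16 m and y of pack_a in the frame of gate between -0.05 and 0.05 m and z of pack_a in the frame of gate between 0.012 and 0.03 m) or (x of pack_b in the frame of gate between 0.03 and 0.16 m and y of pack_b in the frame of gate between -0.05 and 0.05 m and z of pack_b in the frame of gate between 0.012 and 0.03 m)).
It fails at once if a pack dropped or thrown: moving faster than 0.8 m/s while out of the gripper ((linear speed of pack_a above 0.8 m/s and contact force between the fingers and pack_a below 0.05 N) or (linear speed of pack_b above 0.8 m/s and contact force between the fingers and pack_b below 0.05 N)).
It fails at once if the spray bottle, screwdriver or handset moved by more than 30 mm (distance of any of spray_bottle, screwdriver, handset from where it was at the start of the episode above 0.03 m).
It also fails if it takes over 72 s, if anything falls off the work surface, if the arm or the gripper's body presses on something with over 40 N, if the wrist force passes 120 N, or if a joint passes its speed limit or range.

## Working session

There is one attempt and no reset: what is moved stays moved. The work goes in short steps, each a Python script; the robot and the scene stay as the last script left them, time stands still between calls to the robot, and variables do not carry over. Pictures are saved under pics/ and viewed, about 8 in all and at most 12, crops included, and the job is handed in when it is done.

```bash
mkdir -p pics; ls; python3 - <<'E'
from workcell import bot
import cv2,numpy as np
for n in("top","scene"):
    c=bot.read_camera(n); cv2.imwrite(f"pics/{n}0.png",c["pixels"])
    np.savez(f"pics/{n}0.npz",**c)
    print(n,c["fx"],c["fy"],c["cx"],c["cy"],np.round(c["R"],3).tolist(),np.round(c["t"],3), -c["R"].T@c["t"])
print(bot.current_tool_rot(),bot.current_clock())
E
```

```text
pics
top 426.20391928883237 426.20391928883237 283.05785218843664 213.8094565476889 [[-0.014, -1.0, 0.011], [-0.982, 0.012, -0.19], [0.19, -0.014, -0.982]] [-0.023  0.581  1.123] [ 0.35635542 -0.01406171  1.21337339]
scene 402.2302410243454 402.2302410243454 278.8872316956525 208.25817587735241 [[0.758, 0.652, -0.011], [0.426, -0.507, -0.749], [-0.494, 0.563, -0.662]] [-0.429 -0.218  1.298] [ 1.0595948  -0.56249115  0.69147071]
[ 2.54808221e+00  1.83647339e+00 -2.46193572e-03] 0.1
```

View pics/top0.png

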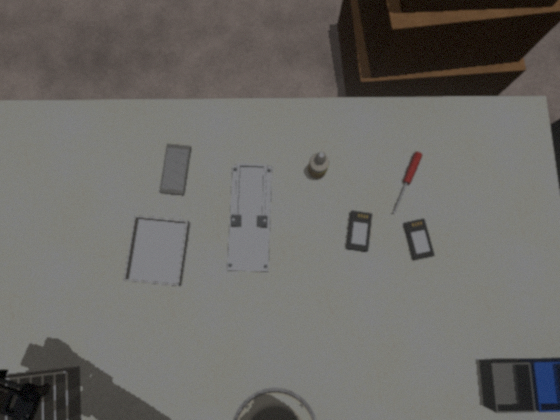

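View pics/scene0.png

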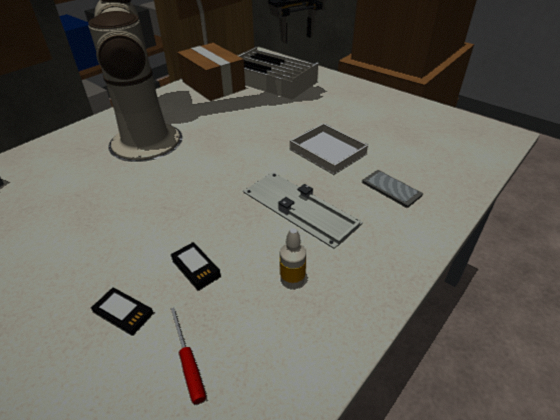

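The top view shows the packs at about (359,231) and (419,239). The gauge runs up the image from (249,270) to (249,165), with its dark lips at (236,221) and (262,221). The tray is at (158,251), the handset at (175,169), the bottle at (318,163) and the screwdriver at (407,180). The gauge's +x axis is roughly world +x.

```bash
cat > h.py <<'E'
import numpy as np, cv2
from scipy.spatial.transform import Rotation as Ro
def ray(c,uv,z):
    """pixels -> world points on plane z (pinhole)"""
    uv=np.atleast_2d(uv).astype(float)
    d=np.c_[(uv[:,0]-c["cx"])/c["fx"],(uv[:,1]-c["cy"])/c["fy"],np.ones(len(uv))]@c["R"]
    o=-c["R"].T@c["t"]
    return o+d*((z-o[2])/d[:,2])[:,None]
def rayw(c,uv,z):
    """same for the equidistant fisheye"""
    uv=np.atleast_2d(uv).astype(float)
    a=np.c_[(uv[:,0]-c["cx"])/c["fx"],(uv[:,1]-c["cy"])/c["fy"]]
    th=np.linalg.norm(a,axis=1)
    d=np.c_[a*np.sinc(th/np.pi)[:,None],np.cos(th)]@c["R"]
    o=-c["R"].T@c["t"]
    return o+d*((z-o[2])/d[:,2])[:,None]
def rot(yaw):
    """tool down, tool x (jaw axis) at world angle yaw"""
    c,s=np.cos(yaw),np.sin(yaw)
    return Ro.from_matrix(np.array([[c,s,0],[s,-c,0],[0,0,-1]])).as_rotvec()
E
python3 - <<'E'
from h import *
c=dict(np.load("pics/top0.npz")); im=c["pixels"]; g=cv2.cvtColor(im,cv2.COLOR_BGR2GRAY)
def comps(x0,y0,x1,y1,th,amin):
    m=(g[y0:y1,x0:x1]<th).astype(np.uint8)
    for k in cv2.findContours(m,cv2.RETR_EXTERNAL,cv2.CHAIN_APPROX_NONE)[0]:
        M=cv2.contourArea(k)
        if M>=amin: yield k.reshape(-1,2)+[x0,y0],M
for z in(.018,.026):
  for k,a in comps(330,195,450,270,70,200):
    w=ray(c,k,z)[:,:2]*1000
    print("pack",z,a,cv2.minAreaRect(w.astype(np.float32)))
for k,a in comps(222,158,280,280,95,2):
    print("dark",a,k.mean(0),np.round(ray(c,k.mean(0),.034)*1000,1))
b=cv2.resize(im[130:300,110:290],None,fx=4,fy=4,interpolation=cv2.INTER_CUBIC)
b=cv2.convertScaleAbs(b,alpha=1.4,beta=-30)[:600] if 0 else cv2.resize(b,(635,600))
cv2.imwrite("pics/crop1.png",cv2.normalize(b,None,0,255,cv2.NORM_MINMAX))
# tray outline
m=(cv2.absdiff(g,cv2.medianBlur(g,61))>12).astype(np.uint8)
for k in cv2.findContours(m[130:300,110:290],cv2.RETR_EXTERNAL,cv2.CHAIN_APPROX_NONE)[0]:
    if cv2.contourArea(k)>300:
        k=k.reshape(-1,2)+[110,130]
        for z in(.006,.035): print("obj",cv2.contourArea(k),z,cv2.minAreaRect((ray(c,k,z)[:,:2]*1000).astype(np.float32)))
E
```

```text
pack 0.018 762.5 ((510.3804016113281, -412.0178527832031), (106.66854095458984, 62.67132568359375), 11.205445289611816)
pack 0.018 771.0 ((535.756103515625, -243.78561401367188), (61.85248565673828, 110.53376770019531), 81.07981872558594)
pack 0.026 762.5 ((509.3495788574219, -409.3545837402344), (105.9546127319336, 62.25189208984375), 11.205462455749512)
pack 0.026 771.0 ((534.5554809570312, -242.2481689453125), (61.438541412353516, 109.79395294189453), 81.079833984375)
dark 3.0 [265. 266.] [[438.8  21.3  34. ]]
dark 2.0 [229.5 265. ] [[442.8 118.9  34. ]]
dark 96.5 [261.61538462 221.30769231] [[563.7  30.   34. ]]
dark 99.0 [235.5 220.5] [[566.9 103.3  34. ]]
dark 4.0 [268.5 170. ] [[713.2   9.5  34. ]]
dark 3.0 [234.66666667 169.        ] [[717.3 106.7  34. ]]
obj 560.5 0.006 ((488.93841552734375, 325.06854248046875), (163.10345458984375, 185.23997497558594), 83.47514343261719)
obj 560.5 0.035 ((485.75390625, 316.9229736328125), (159.18585205078125, 180.7906494140625), 83.47513580322266)
obj 1281.5 0.006 ((727.2777099609375, 284.2612609863281), (77.9056167602539, 156.864501953125), 83.43244934082031)
obj 1281.5 0.035 ((718.3685302734375, 277.0957946777344), (76.0344009399414, 153.09677124023438), 83.43244171142578)
```

View pics/crop1.png

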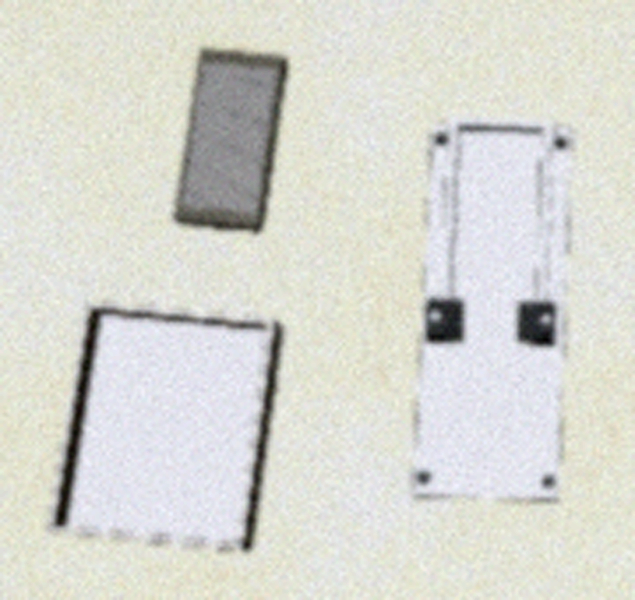

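Gauge: the bolts and the lips both give a yaw of -2.5°, and the lip spacing measures 73.3 mm against 73 mm expected. The mouth is at about (0.550, 0.067). The pack sizes also check out, so I'll grasp the nearer pack and bring it over the infeed.

```bash
cat >> h.py <<'E'
GY=-0.0437; M=np.array([.5503,.0673]); HP=np.pi/2
def gate(x,y=0):
    c,s=np.cos(GY),np.sin(GY); return M+[c*x-s*y,s*x+c*y]
def P(xy,z): return [float(xy[0]),float(xy[1]),float(z)]
def pick(bot,xy,yaw,up=.12):
    bot.set_gripper(1.0); bot.goto(P(xy,.10),rot(yaw+HP))
    bot.line_to(P(xy,.004),max_speed=.1); bot.set_gripper(0.3,25)
    print("opening mm",bot.current_opening()*92); bot.line_to(P(xy,up),max_speed=.15)
    print("after lift",bot.current_opening()*92,bot.current_contact_force())
E
python3 - <<'E'
from h import *; from workcell import bot
pick(bot,(.535,-.243),np.deg2rad(-8.9))
bot.goto(P(gate(-.085),.12),rot(GY+HP)); print(bot.current_joints(),bot.current_contact_force(),bot.current_clock())
c=bot.read_camera("wrist"); cv2.imwrite("pics/w1.png",c["pixels"]); np.savez("pics/w1.npz",**c)
c=bot.read_camera("scene"); cv2.imwrite("pics/s1.png",c["pixels"])
E
```

```text
opening mm 27.765735946892615
after lift 27.735792496445377 [ 0.00126016 -0.18627625 -1.25748891]
[-1.07448665e-01 -6.28147376e-02  1.94362304e+00 -3.80332766e-04
  1.26039795e+00 -1.63351963e+00] [ 0.30342947 -0.68774152  0.14028176] 7.65
```

View pics/w1.png

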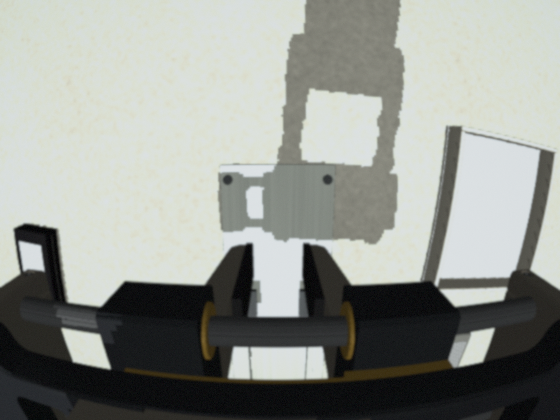

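The fingers closed to 28 mm with nothing between them, and the wrist view shows empty jaws. A pack is visible at the left, at (35,260). I need to find out where the first pack is now.

View pics/s1.png

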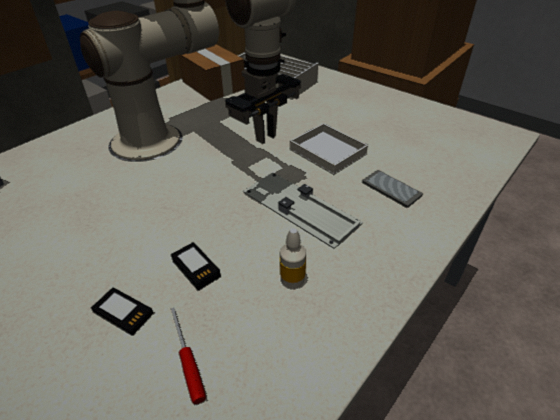

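```bash
python3 - <<'E'
from h import *; from workcell import bot
c=bot.read_camera("top"); im=c["pixels"]; g=cv2.cvtColor(im,cv2.COLOR_BGR2GRAY); np.savez("pics/top1.npz",**c)
m=(g[190:275,320:450]<70).astype(np.uint8)
for k in cv2.findContours(m,cv2.RETR_EXTERNAL,cv2.CHAIN_APPROX_NONE)[0]:
    if cv2.contourArea(k)>150:
        w=ray(c,k.reshape(-1,2)+[320,190],.02)[:,:2]*1000
        print(cv2.contourArea(k),cv2.minAreaRect(w.astype(np.float32)))
E
```

```text
750.5 ((510.045654296875, -411.23370361328125), (105.86200714111328, 61.993080139160156), 11.320296287536621)
762.0 ((535.2557983398438, -243.3474578857422), (61.22925567626953, 109.996337890625), 80.99600219726562)
```

```bash
python3 - <<'E'
from h import *; from workcell import bot
print(bot.current_ee_pos(),gate(-.085),bot.current_tool_rot(),rot(GY+HP))
c=dict(np.load("pics/scene0.npz")); t=dict(np.load("pics/top0.npz"))
def proj(c,X):
    q=c["R"]@np.array(X)+c["t"]; return [round(c["fx"]*q[0]/q[2]+c["cx"],1),round(c["fy"]*q[1]/q[2]+c["cy"],1)]
print("TCP in scene",proj(c,bot.current_ee_pos()))
print("label P1, P2 scene (seen 195,258 / 121,306)",proj(c,[.535,-.243,.02]),proj(c,[.51,-.411,.02]))
print("gate mid in scene (seen ~296,198)",proj(c,P(gate(.015),.034)))
print("scene ray P1",ray(c,[196,264],.02))
q=dict(np.load("pics/w1.npz")); print("wrist cam",-q["R"].T@q["t"],"infeed bolts",rayw(q,[[227,180],[328,180]],.006),"expected from top",ray(t,[[229.5,265],[265,266]],.006))
E
```

```text
[0.46595567 0.07001824 0.12005646] [0.46538115 0.07101332] [ 2.27108867e+00  2.17028378e+00 -1.22391266e-05] [2.26944584 2.17237657 0.        ]
TCP in scene [np.float64(266.7), np.float64(151.4)]
label P1, P2 scene (seen 195,258 / 121,306) [np.float64(196.1), np.float64(261.9)] [np.float64(123.2), np.float64(304.8)]
gate mid in scene (seen ~296,198) [np.float64(295.6), np.float64(193.9)]
scene ray P1 [[ 0.53950503 -0.24724358  0.02      ]]
wrist cam [0.39453168 0.07306927 0.3270213 ] infeed bolts [[0.44059632 0.01982064 0.006     ]
 [0.4451165  0.12117986 0.006     ]] expected from top [[0.44486803 0.12204301 0.006     ]
 [0.44071568 0.02213812 0.006     ]]
```

The pack poses, gauge and wrist view all agree, but in the scene image the fingertips sit about 11 px higher than the projected TCP. I'll repeat the descent over the pack with printouts and one picture.

```bash
python3 - <<'E'
from h import *; from workcell import bot
bot.set_gripper(1.0); xy=(.535,-.243); R=rot(np.deg2rad(-8.9)+HP)
bot.goto(P(xy,.08),R); print(bot.current_ee_pos(),bot.current_contact_force())
for z in(.03,.004):
    bot.line_to(P(xy,z),max_speed=.1); print(z,bot.current_ee_pos(),bot.current_contact_force(),bot.current_opening())
c=bot.read_camera("scene"); a=c["pixels"][150:310,110:320]
d=bot.read_camera("wrist")["pixels"]
cv2.imwrite("pics/s2.png",np.hstack([cv2.resize(a,(525,400),interpolation=cv2.INTER_CUBIC),cv2.resize(d[100:420,130:430],(275,400))])); print(bot.current_clock())
E
```

```text
[ 0.53518444 -0.24179165  0.08014501] [-0.50996853 -0.24425073  0.43763293]
0.03 [ 0.53527643 -0.24296474  0.03028713] [ 0.00576435 -0.0301864   0.5657853 ] 1.0002348638205332
0.004 [ 0.53479892 -0.24286675  0.00384279] [-0.20325116 -0.82029051  0.45182728] 1.0008640890327016
11.225
```

View pics/s2.png

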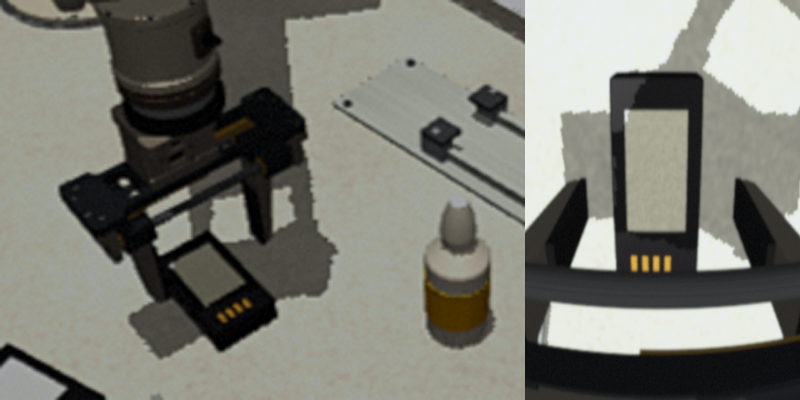

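The jaws straddle the pack, but the fingertips look about 30 mm above the bench, although the reported TCP z is 0.004. So the fingers end short of the stated TCP. I'll find the bench by touch beside the pack.

```bash
cat >> h.py <<'E'
def feel_down(bot,xy,z0,zmin,step=.002,thr=3.0):
    """lower in steps until the upward force rises by thr; returns TCP z"""
    f0=np.mean([bot.current_contact_force()[2] for _ in range(3)]); z=z0
    while z>zmin:
        z-=step; bot.line_to(P(xy,z),max_speed=.03)
        f=bot.current_contact_force()[2]-f0
        if abs(f)>thr: break
    print("feel_down z",round(z,4),"df",round(f,2),"ee",bot.current_ee_pos()[2]); return z
E
python3 - <<'E'
from h import *; from workcell import bot
xy=(.535,-.243)
z=feel_down(bot,xy,.004,-.045)
print(bot.current_contact_force(),bot.current_ee_pos(),bot.current_clock())
E
```

```text
feel_down z -0.038 df 9.62 ee -0.03661303420980996
[-4.11623903  1.08255455  9.62940521] [ 0.53526336 -0.24314714 -0.03661303] 16.475
```

The bench is touched at a reported z of about -0.0366, so the real fingertips are about 37 mm short of the stated TCP. I'll apply that as an offset to every height and grasp now.

```bash
cat >> h.py <<'E'
ZO=-.0365
def P(xy,z): return [float(xy[0]),float(xy[1]),float(z)+ZO]   # z = true fingertip height
E
python3 - <<'E'
from h import *; from workcell import bot
xy=(.535,-.243)
bot.line_to(P(xy,.004),max_speed=.05); f0=np.array(bot.current_contact_force())
bot.set_gripper(0.3,25); print("opening",bot.current_opening()*92)
bot.line_to(P(xy,.06),max_speed=.15); print("opening",bot.current_opening()*92,"dF",np.array(bot.current_contact_force())-f0)
bot.goto(P(gate(-.085),.06),rot(GY+HP)); bot.hold(.2)
print(bot.current_ee_pos(),np.array(bot.current_contact_force())-f0,bot.current_opening()*92,bot.current_clock())
c=bot.read_camera("wrist"); s=bot.read_camera("scene")["pixels"][90:250,170:380]; np.savez("pics/w2.npz",**c)
cv2.imwrite("pics/w2.png",np.hstack([cv2.resize(s,(525,400),interpolation=cv2.INTER_CUBIC),cv2.resize(c["pixels"][100:420,130:430],(275,400))]))
E
```

```text
opening 59.7551057270386
opening 59.70236640218004 dF [ 0.55743273  1.28980287 -1.77725432]
[0.46596756 0.07012049 0.02358247] [ 1.0014744   0.94170798 -0.38609787] 60.015576186512554 19.2667
```

View pics/w2.png

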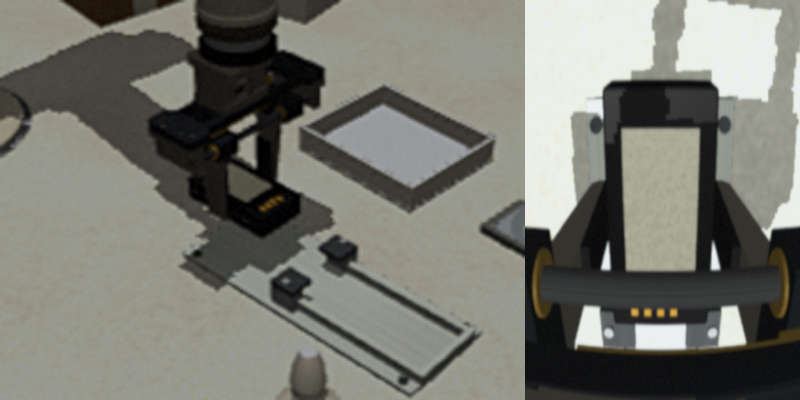

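The pack is gripped at 59.7 mm, level and in line over the infeed (picture 6). Next I'll lower it onto the plate by feel and offer it to the lips in small guarded steps.

```bash
cat >> h.py <<'E'
def offer(bot,xstop=-.016,thr=4.0):
    """pack held at its centre: lower on the infeed, then advance; True if stopped by the lips"""
    g=gate(-.085); bot.line_to(P(g,.016),max_speed=.1)
    z=feel_down(bot,g,.016,.004,step=.001,thr=2.5)+.0007
    bot.line_to(P(g,z),max_speed=.03); bot.line_to(P(gate(-.068),z),max_speed=.05)
    u=np.array([np.cos(GY),np.sin(GY),0]); f0=np.array(bot.current_contact_force()); x=-.068; mx=0
    while x<xstop:
        x+=.002; bot.line_to(P(gate(x),z),max_speed=.04)
        f=np.array(bot.current_contact_force())-f0
        if x>-.06 and -f@u>mx: mx=-f@u
        if -f@u>thr: break
    print("advance ended x",round(x,4),"df",np.round(f,2),"max",round(mx,2),"z",z,"ee",bot.current_ee_pos(),"open",bot.current_opening()*92,"t",bot.current_clock())
    return -f@u>thr,z,x
E
python3 - <<'E'
from h import *; from workcell import bot
print(offer(bot)); bot.hold(.1); print(bot.current_contact_force())
E
```

```text
feel_down z 0.009 df 9.24 ee -0.02668649156899533
advance ended x -0.064 df [-9.35 -0.37 10.2 ] max 0 z 0.009699999999999993 ee [ 0.48396969  0.07020595 -0.02680634] open 59.83389216531699 t 22.95
(np.True_, 0.009699999999999993, -0.064)
[-7.12297171 -1.16365305 11.17894548]
```

```bash
python3 - <<'E'
from h import *; from workcell import bot
c=bot.read_camera("wrist"); s=bot.read_camera("scene")["pixels"][110:230,200:357]; np.savez("pics/w3.npz",**c)
cv2.imwrite("pics/w3.png",np.hstack([cv2.resize(s,(525,400),interpolation=cv2.INTER_CUBIC),cv2.resize(c["pixels"][100:420,130:430],(275,400))]))
E
```

```text
(no output)
```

View pics/w3.png

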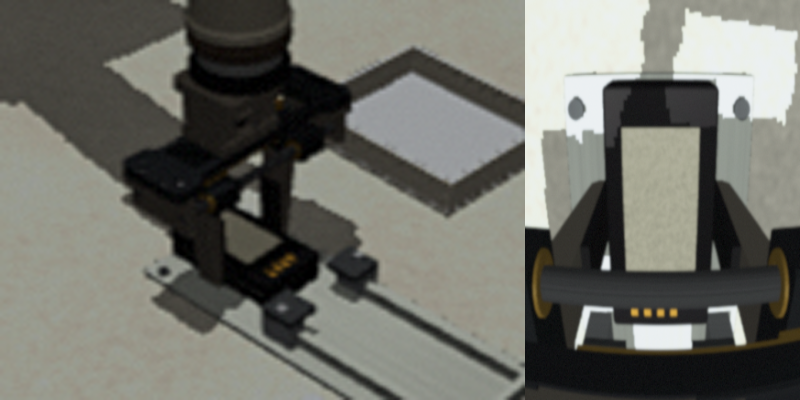

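```bash
python3 - <<'E'
from h import *
c=dict(np.load("pics/w3.npz")); g=cv2.cvtColor(c["pixels"],cv2.COLOR_BGR2GRAY)
print("col profile pack centre x=255", [(v,int(g[v,250])) for v in range(158,180,2)],[(v,int(g[v,277])) for v in range(340,376,2)])
print("lip col 210",[(v,int(g[v,212])) for v in range(336,378,2)],"col 350",[(v,int(g[v,348])) for v in range(336,378,2)])
for z in(.024,.032): print(z,rayw(c,[[277,168],[277,357.6]],z)[:,:2])
print("lip .034",rayw(c,[[212,349],[348,349]],.034)[:,:2], "bolts",rayw(c,[[185,186],[366,186]],.006))
E
```

```text
col profile pack centre x=255 [(158, 190), (160, 232), (162, 200), (164, 62), (166, 15), (168, 12), (170, 19), (172, 21), (174, 27), (176, 24), (178, 24)] [(340, 60), (342, 61), (344, 60), (346, 81), (348, 156), (350, 176), (352, 142), (354, 54), (356, 32), (358, 50), (360, 180), (362, 237), (364, 238), (366, 238), (368, 238), (370, 238), (372, 238), (374, 238)]
lip col 210 [(336, 56), (338, 58), (340, 60), (342, 59), (344, 85), (346, 208), (348, 220), (350, 91), (352, 69), (354, 68), (356, 69), (358, 69), (360, 68), (362, 66), (364, 66), (366, 66), (368, 66), (370, 56), (372, 33), (374, 29), (376, 42)] col 350 [(336, 59), (338, 60), (340, 61), (342, 60), (344, 103), (346, 220), (348, 213), (350, 86), (352, 65), (354, 69), (356, 71), (358, 69), (360, 69), (362, 68), (364, 66), (366, 67), (368, 65), (370, 50), (372, 29), (374, 27), (376, 46)]
0.024 [[0.43070009 0.07173886]
 [0.54310865 0.06680014]]
0.032 [[0.42983499 0.0717972 ]
 [0.53650014 0.06711082]]
lip .034 [[0.52820828 0.03066554]
 [0.53169584 0.10762014]] bolts [[0.43983635 0.01986103 0.006     ]
 [0.44423002 0.12069786 0.006     ]]
```

By wrist view and ee position the pack's front is still about 10 mm short of the mouth. The force has a large upward part, so this was the pack dragging on the plate and not the lips. I'll raise it about 1.7 mm and advance again.

```bash
cat >> h.py <<'E'
U=np.array([np.cos(GY),np.sin(GY),0])
def force(bot,n=4):
    f=[]
    for _ in range(n): f.append(bot.current_contact_force()); bot.hold(.02)
    return np.mean(f,axis=0)
def gx(bot): return float((np.array(bot.current_ee_pos())[:2]-M)@U[:2])
def advance(bot,x,z,xstop,thr=4.0,step=.002):
    bot.line_to(P(gate(x),z),max_speed=.05); f0=force(bot); log=[]
    while x<xstop:
        x+=step; bot.line_to(P(gate(x),z),max_speed=.05)
        f=np.array(bot.current_contact_force())-f0
        if -f@U>thr: f=force(bot)-f0
        log.append((round(x*1000,1),round(gx(bot)*1000,1),*np.round(f,1).tolist()))
        if -f@U>thr: break
    print(*log,sep="\n"); print("open",bot.current_opening()*92,"ee",bot.current_ee_pos(),"t",bot.current_clock())
    return -f@U>thr
E
python3 - <<'E'
from h import *; from workcell import bot
bot.line_to(P(gate(-.070),.0115),max_speed=.05)
print(force(bot)); print(advance(bot,-.070,.0115,-.016))
E
```

```text
[ 0.0729912   0.07207632 -1.17237024]
(-68.0, -67.7, 0.8, 0.8, 0.2)
(-66.0, -65.8, 0.3, -0.4, -0.3)
(-64.0, -63.9, 0.4, -0.2, -0.9)
(-62.0, -61.8, 0.3, -0.1, 0.3)
(-60.0, -59.9, 0.2, -0.4, -1.6)
(-58.0, -57.8, 1.4, -0.1, -0.1)
(-56.0, -55.8, 0.6, 0.1, -0.7)
(-54.0, -53.9, -0.4, 0.3, -0.7)
(-52.0, -53.6, -4.7, -0.3, 2.2)
open 59.78996000962223 ee [ 0.49677119  0.06967611 -0.02546587] t 26.125
True
```

Stopped at x = -53.6 mm with 4.7 N, which is where the lips should be (-55 mm), and the centreline is within 1 mm. So the first pack is the swollen one. I'll put it in the tray, then fetch the other.

```bash
cat > place.py <<'E'
from h import *; from workcell import bot
bot.line_to(P(gate(-.075),.013),max_speed=.1); bot.line_to(P(gate(-.075),.075),max_speed=.2)
T=(.487,.319); R=rot(np.deg2rad(-6.5)+HP)
bot.goto(P(T,.075),R); bot.line_to(P(T,.013),max_speed=.1)
feel_down(bot,T,.013,.006,step=.001,thr=2.0); bot.set_gripper(.78); print("open",bot.current_opening()*92)
bot.line_to(P(T,.08),max_speed=.2); print("t",bot.current_clock())
xy=(.510,-.411); bot.goto(P(xy,.06),rot(np.deg2rad(11.3)+HP)); bot.set_gripper(1.0)
bot.line_to(P(xy,.004),max_speed=.1); print(bot.current_contact_force())
bot.set_gripper(0.3,25); print("open",bot.current_opening()*92)
bot.line_to(P(xy,.06),max_speed=.2)
bot.goto(P(gate(-.085),.06),rot(GY+HP)); print("open",bot.current_opening()*92,bot.current_ee_pos(),"t",bot.current_clock())
s=bot.read_camera("scene")["pixels"][90:250,170:380]; w=bot.read_camera("wrist"); np.savez("pics/w4.npz",**w)
cv2.imwrite("pics/w4.png",np.hstack([cv2.resize(s,(525,400),interpolation=cv2.INTER_CUBIC),cv2.resize(w["pixels"][100:420,130:430],(275,400))]))
E
python3 place.py
```

```text
feel_down z 0.008 df 8.09 ee -0.02775178476647365
open 71.5026841742863
t 30.8417
[-0.3303585   0.64138566  0.85736807]
open 59.67799101474896
open 59.51702634476715 [0.4660076  0.07036348 0.02363816] t 37.4
```

View pics/w4.png

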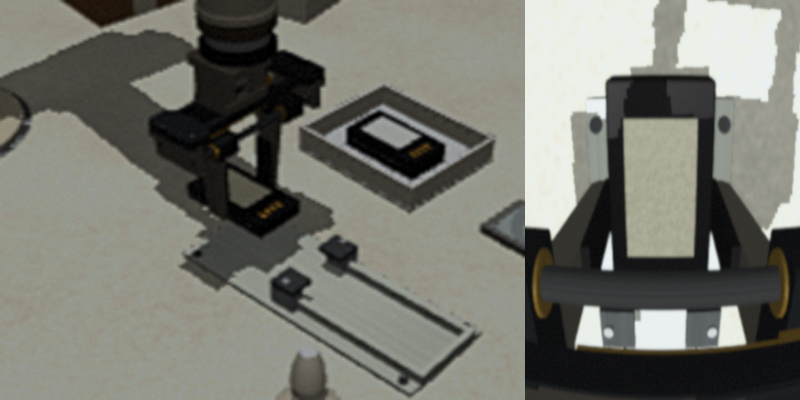

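Picture 8 shows the swollen pack flat in the tray and the second pack held level over the infeed. Now the second pack gets the same guarded advance.

```bash
python3 - <<'E'
from h import *; from workcell import bot
bot.line_to(P(gate(-.075),.0115),max_speed=.12)
s=advance(bot,-.068,.0113,-.018,step=.0025); print("stopped",s)
w=bot.read_camera("wrist"); np.savez("pics/w5.npz",**w)
if not s:
    bot.line_to(P(gate(gx(bot)),.0103),max_speed=.03); bot.set_gripper(.76); print("open",bot.current_opening()*92,force(bot))
    bot.line_to(P(gate(-.018),.06),max_speed=.2); print("t",bot.current_clock())
E
```

```text
(-65.5, -65.3, -0.1, -0.8, 0.3)
(-63.0, -62.8, -0.6, -0.2, -0.1)
(-60.5, -60.3, 0.1, -0.8, 1.3)
(-58.0, -57.8, 0.2, -0.1, 0.4)
(-55.5, -55.3, 0.2, 0.3, 0.5)
(-53.0, -52.8, 0.4, -1.1, 0.5)
(-50.5, -50.3, 0.6, 0.1, 0.4)
(-48.0, -47.8, 0.0, -0.8, 0.0)
(-45.5, -45.3, 0.3, 0.1, -1.1)
(-43.0, -42.8, 0.0, -0.4, -0.0)
(-40.5, -40.3, -0.6, 0.4, -0.1)
(-38.0, -37.8, 0.5, -0.3, -0.1)
(-35.5, -35.3, 0.5, 0.6, -0.3)
(-33.0, -32.8, -0.2, -0.2, -1.0)
(-30.5, -30.3, 0.2, -0.7, -0.7)
(-28.0, -27.8, -0.6, -0.8, 0.0)
(-25.5, -25.3, 0.3, 0.6, 1.2)
(-23.0, -22.8, -0.1, 0.4, 0.2)
(-20.5, -20.3, 0.4, 0.3, 1.0)
(-18.0, -17.8, 0.8, -1.2, -1.0)
open 59.85298751347938 ee [ 0.53252341  0.06804859 -0.02514957] t 43.425
stopped False
open 69.92636167781662 [-0.12200142 -0.08463673 -0.14705226]
t 44.55
```

The second pack went under the lips freely, so it is the sound one. It is now released partway through. Next: push it from behind with shut fingertips, guarded.

```bash
cat > push.py <<'E'
from h import *; from workcell import bot
bot.line_to(P(gate(-.125),.06),max_speed=.2); bot.set_gripper(0.0)
for yaw in(GY,GY+np.pi):
    j=bot.inverse_kinematics(P(gate(-.125),.06),rot(yaw))
    if j is not None: break
print(yaw,j); bot.goto(P(gate(-.125),.06),rot(yaw)); bot.line_to(P(gate(-.125),.012),max_speed=.12)
f0=force(bot); print("open",bot.current_opening(),f0,"t",bot.current_clock())
for x in [-.105,-.09,*np.arange(-.075,.0245,.011)]:
    bot.line_to(P(gate(x),.012),max_speed=.06); f=np.array(bot.current_contact_force())-f0
    print(round(x,3),np.round(f,1))
    if np.linalg.norm(f)>8: print("STOP"); break
print(gx(bot),"t",bot.current_clock())
s=bot.read_camera("scene"); np.savez("pics/s5.npz",**s)
cv2.imwrite("pics/s5.png",cv2.resize(s["pixels"][110:260,210:407],(788,600),interpolation=cv2.INTER_CUBIC))
E
python3 push.py
```

```text
-0.0437 [-1.12115053e-01 -2.84593376e-02  2.12308892e+00 -8.88178420e-16
  1.04696307e+00 -6.84150534e-02]
open 0.0024171025446712707 [0.38119207 0.13498542 0.10547616] t 48.325
-0.105 [-0.8  0.5  0.9]
-0.09 [-0.1 -1.1  0.8]
-0.075 [-0.8  0.7  0.6]
-0.064 [-1.  -1.1  0.6]
-0.053 [-0.3 -0.4  0.9]
-0.042 [-1.3  0.  -0.3]
-0.031 [-0.6 -0.3  0.1]
-0.02 [-0.7  0.5  1. ]
-0.009 [-1.3  0.1  0.8]
0.002 [-0.9 -0.3 -0.6]
0.013 [-0.6  0.6 -0.4]
0.024 [-0.9 -0.1  0.1]
0.024501401740052758 t 52.6083
```

View pics/s5.png

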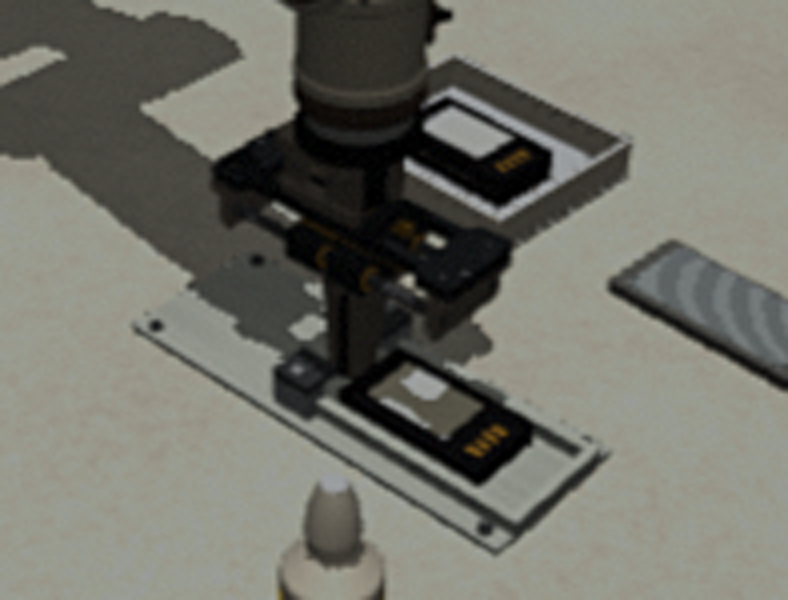

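Picture 9 shows the sound pack in the trough, past the lips. I'll push 8 mm more for margin, withdraw, and measure from the top camera.

```bash
python3 - <<'E'
from h import *; from workcell import bot
f0=force(bot); bot.line_to(P(gate(.032),.012),max_speed=.05); print(np.round(force(bot)-f0,1))
bot.line_to(P(gate(.02),.012),max_speed=.06); bot.line_to(P(gate(.0),.10),max_speed=.2)
bot.goto(P((.33,-.05),.2),rot(GY)); print("t",bot.current_clock(),bot.current_contact_force())
c=bot.read_camera("top"); g=cv2.cvtColor(c["pixels"],cv2.COLOR_BGR2GRAY); cv2.imwrite("pics/top2.png",cv2.resize(c["pixels"][120:300,110:440],(792,432),interpolation=cv2.INTER_CUBIC))
for n,(x0,y0,x1,y1),z in(("sound",(237,160,264,217),.024),("swollen",(130,222,186,282),.031)):
    m=(g[y0:y1,x0:x1]<75).astype(np.uint8)
    k=max(cv2.findContours(m,cv2.RETR_EXTERNAL,cv2.CHAIN_APPROX_NONE)[0],key=cv2.contourArea).reshape(-1,2)+[x0,y0]
    r=cv2.minAreaRect((ray(c,k,z)[:,:2]*1000).astype(np.float32)); p=np.array(r[0])/1000-M
    print(n,r,"gate x,y",p@U[:2],p@[-U[1],U[0]])
E
```

```text
[-0.4  0.8  1. ]
t 55.1 [-0.43965707 -0.14345025  1.12135963]
sound ((649.8937377929688, 62.20420455932617), (59.006229400634766, 109.98806762695312), 87.6119613647461) gate x,y 0.09972127173376248 -0.0007400692865613517
swollen ((487.23394775390625, 316.921875), (63.002864837646484, 108.74408721923828), 83.70376586914062) gate x,y -0.07391084782511986 0.2466284533426641
```

View pics/top2.png

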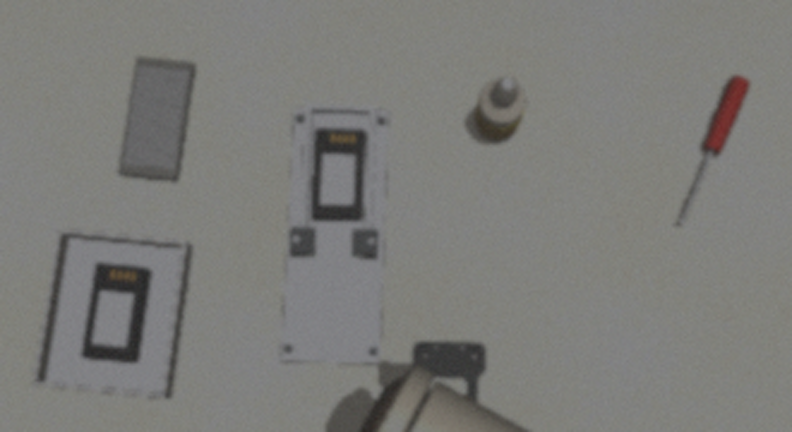

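Picture 10: the sound pack is at gate x = 99.7 mm, y = -0.7 mm, clear of the lips. The swollen pack lies centred in the tray. The bystanders have not moved and the arm is clear, so I'm handing in.

```bash
python3 -c "
from workcell import bot
bot.job_done(); print(bot.current_clock())"
```

```text
the job is handed in; nothing more can be done
the job is handed in; nothing more can be done
```

The job is handed in. The sound pack is in the trough and the swollen pack is in the reject tray. The robot's clock read about 55 s of the 72 s allowed, and no verdict is reported.

- **Swollen pack:** I offered the pack nearest the gauge first. It stopped at the lips at gate x = -53.6 mm (-55 mm expected) with about 5 N, and I did not force it. It now lies flat near the middle of the tray.
- **Sound pack:** the other pack slid under the lips with no resistance. I released it partway through and pushed it on with the shut fingertips.
- **Last checks:** the final top picture puts the sound pack at gate x = 99.7 mm, y = -0.7 mm (83 to 130 mm required). The spray bottle, screwdriver and handset look unmoved; I judged that by eye, without measuring. The arm was clear of everything.

**What disagreed along the way:**
- **Fingertip height:** the real fingertips end about 37 mm short of the stated tool point. My first grasp closed in the air above the pack without touching it. I found the bench by touch and corrected every height after that.
- **False stop:** the first advance with the swollen pack stopped about 10 mm short of the lips because the pack was dragging on the plate, at about 10 N. I raised it slightly and repeated the advance.

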